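Get the tarp pole out of the half-covered kit box

TASK

Open the plywood kit box by lifting its lid all the way over until it leans on its stop, then get the tarp pole out: it is longer than the opening and lies with both ends under the fixed covers, so slide it back under the long cover, tilt its other end up through the opening and draw it out slantwise. Finish still holding the pole in the gripper, still, with the whole pole about 10 cm above the top of the box and touching nothing else, the lid left open. Do not disturb the pegs, the hammer or the jar.

Things in the scene. Friction and masses are not known exactly. Their poses are not given: they have to be found in the camera images.
- kitbox: Fixed plywood box, 166 (x) x 396 (y) x 60 mm; origin under its centre; x points away from the robot. Inside 150 x 380 mm, end walls at y=-190 and +190 mm, floor top at z=6, cover undersides at z=54 mm. Fixed 6 mm thick covers close both ends of the top: a long one from y=-198 to -85, a short one from y=+145 to +198 mm. The opening between them starts shut by a hinged lid
- opening (a point): centre of the box's opening (150 mm along x, 230 mm along y), level with the box top, 60 mm above the shelf top; box frame 0, 30, 60 mm; axes as the box's
- lid (a joint): angle (rad) of the plywood lid (163 x 240 x 6 mm, 0.32 kg in all): 0 shut, 1.8 leaning back on its stop, just past upright. Almost frictionless hinge: left short of upright it falls shut; past upright (from about 1.65) it falls back onto the stop and stays
- lid_hinge (a point): point on the lid's hinge axis, at mid length; the axis runs along the box's y at box x=+83, y=+30, z=60 mm (far side of the box)
- lid_handle (a point): middle of the lid's handle: round steel bar, 12 mm diameter, parallel to the box's y, 80 mm free between its two arms, 46 mm in front of the lid's robot-side edge (40 mm clear gap), 209 mm from the hinge axis; lid shut: 63 mm above the shelf top, box x=-126, y=+30 mm. Axes turn with the lid. Held across from above, the bar turns between the fingers as the lid swings
- pole_mid (a point): centre of the tarp pole section: 300 mm long, about 0.16 kg, straight aluminium tube of 20 mm diameter along its y, with 24 mm square, 20 mm long rubber end caps. It lies flat on the box floor along the box (axis 18 mm above the shelf top), its +y end 15 to 40 mm under the short cover, its -y end under the long cover with over 50 mm to spare before the end wall
- pole_end_a (a point): centre of the pole's -y end face, under the long cover at the start (150 mm from pole_mid)
- pole_end_b (a point): centre of the pole's +y end face, under the short cover at the start (150 mm from pole_mid)
- nail1_mid (a point): Leave alone: stainless steel nail peg lying on top of the kit box's long fixed cover, 146 mm long, 8 mm thick; point at its middle
- nail2_mid (a point): Leave alone: stainless steel nail peg on the shelf top between kit box and hammer, 146 mm long, 8 mm thick; point at its middle
- nail3_mid (a point): Leave alone: stainless steel nail peg on the shelf top beyond the kit box, 146 mm long, 8 mm thick; point at its middle
- nail4_mid (a point): Leave alone: stainless steel nail peg on the shelf top at the left, 146 mm long, 8 mm thick; point at its middle
- red1_mid (a point): Leave alone: red plastic peg, 200 x 40 x 20 mm, on the shelf top at the left; point at its middle
- red2_mid (a point): Leave alone: the other red plastic peg, same size, at the left; point at its middle
- hammer_mid (a point): Leave alone: aluminium peg hammer, 235 mm long, 85 mm wide head, 32 mm high, on the shelf top at the right; point at its middle
- jar_mid (a point): Leave alone: glass jar with a steel lid, 76 mm diameter, 105 mm high, standing at the right; point at its middle

How it is judged:
On the way, in this order (a step that is already met when the one before it is completed fails the run):
1. the lid is open and rests on its stop, the pole still in the box (value of joint lid above 1.72 rad and height (world z) of pole_mid below 0.06 m), for 0.2 s.
2. the pole is out of the box, in the gripper (height (world z) of each of pole_end_a, pole_end_b above 0.09 m and contact force between pole and the fingers above 1 N), for 0.1 s.
At the end, for the whole second after the job is handed in: Lid on its stop (over 1.72 rad); both pole ends at least 70 mm above the box top (over 130 mm above the shelf top); the pole gripped by the fingers, not touching box or lid, slower than 30 mm/s (value of joint lid above 1.72 rad and height (world z) of each of pole_end_a, pole_end_b above 0.13 m and contact force between pole and the fingers above 1 N and contact force between pole and kitbox below 0.1 N and linear speed of pole below 0.03 m/s); the arm keeps its last pose, push and grip.
It fails at once if a peg, the hammer or the jar is moved more than 30 mm (distance of any of nail1_mid, nail2_mid, nail3_mid, nail4_mid, red1_mid, red2_mid, hammer_mid, jar_mid from where it was at the start of the episode above 0.03 m).
It fails at once if the jar is tipped (angle between jar_mid's own z axis and vertical above 0.35 rad).
It also fails if it takes over 54 s, if anything falls off the work surface, if the arm or the gripper's body presses on something with over 40 N, if the wrist force passes 120 N, or if a joint passes its speed limit or range.

ROBOT

A 6-joint arm with a two-finger parallel gripper is mounted at the origin on the work surface. World frame = base frame: x ahead of the robot, y to its left, z up, the work surface at z = 0. Lengths are in m, angles in rad, forces in N, time in s.
With the tool pointing down it reaches from about 0.25 to 0.775 m from the base axis. Payload 4 kg.
Tool frame: the origin (TCP) lies midway between the tips of the shut fingers; the grasp point (between the pads) lies 19 mm behind it; z points along the fingers, x is the direction in which the jaws open and shut, and the axes are right-handed (so a half turn about z gives the same grasp; the last joint's range is limited). The gripper opens to 94 mm and grips with 3 to 60 N. Pads are 16 mm wide; open, the fingers measure 119 mm over their backs; the gripper's body (75 mm by 177 mm) begins 78 mm behind the grasp point.
Start: joints at [1.106, 0.087, 1.371, -0, 1.684, -0.103], TCP at [0.195, 0.514, 0.206] pointing down, gripper open.
Joint ranges: [-3.1, 3.1], [-0.76, 2.03], [0.27, 2.55], [-1.08, 4.22], [0.17, 2.65], [-2.57, 2.57]. Speed limits (rad/s): [2.79, 2.79, 3.14, 3.14, 3.14, 3.14].

INTERFACE

Orientations are given as [roll, pitch, yaw] about the fixed x, y, z axes, in that order (R = Rz(yaw) Ry(pitch) Rx(roll)).
In Python, from bench import robot gives the robot as it stands.
- The arm moves only by the shell command python3 -m handwheel 'ROWS'. ROWS is a JSON object of lists of equal length, an entry for each row: "delta_pos": the shift along the tool's x, y, z in mm, a list of three; "rotation": the turn, a rotation vector about the tool's x, y, z in rad, a list of three; "claw": the closure, from -1 (fully open) to 1 (shut). In form: {"delta_pos": [[tx, ty, tz], ...], "rotation": [[wx, wy, wz], ...], "claw": [claw, ...]}. A call has exactly 8 rows; each row shifts and turns the commanded pose from where the row before left it, along the tool's axes as they then stand; what a row does not reach is not made up. A row lasts 1/8 s, in which the tool goes at most 62.5 mm and 10.7 degrees, less where a joint would pass 70% of its speed; a pose out of reach is approached as far as the arm can. A call with a gripper value outside its range is refused whole. The fingers move at their own pace and stop on an object; the grip force is fixed at half the most. Time passes only in rows, so rows that do not move let the fingers close, or fill a call up. It gives the time, the measured TCP pose, the force and the opening at its end, in the units of the state.
- robot.get_obs(): the state, without advancing time (a new reading comes with each control period).
- robot.snapshot(name): name is "scene" or "side" or "wrist"; returns a dict with "color" (480x640x3 uint8, red, green, blue), "intrinsics" (3x3 intrinsics, pixels), "eye" and "rotation" of the camera in the world. Camera axes: x right, y down, z forward; pixel columns grow to the right and rows downward; lengths in m; the calibration is good to about 2 mm. A picture is of the moment at which its call begins. There is no depth.
- robot.close_job(): hands the job in, once; it reports no verdict.
The state is a dict: "time": time; "joint_positions": joint angles; "qvel": joint speeds; "joint_torque": joint torques, N m; "tool_pos": TCP position; "ee_rot": TCP orientation; "wrist_force": force on the tool from outside, world axes, zero at the start; "wrist_torque": the same for the moment, N m; "width": finger opening in m.
Only numpy, scipy, OpenCV 4.12 (cv2) and the standard library are available. Lean on these libraries where they do the work, as an engineer would, in place of code of your own. Each camera call takes 0.05 s, during which the arm holds its last target.

## Working session

There is one attempt and no reset: what is moved stays moved. The work goes in short steps, Python scripts to look and compute and a shell command to move; the robot and the scene stay as the last step left them, time stands still between calls to the robot, and variables do not carry over. Pictures are saved under pics/ and viewed, and the job is handed in when it is done.

```bash
ls; mkdir -p pics; python3 - <<'E'
from bench import robot
import cv2
for n in ["scene","side","wrist"]:
    s=robot.snapshot(n)
    cv2.imwrite(f"pics/{n}0.png",s["color"][:,:,::-1])
    print(n,s["intrinsics"],s["eye"],s["rotation"])
print(robot.get_obs())
E
```

```text
pics
scene [[503.08933642   0.         322.06946839]
 [  0.         503.08933642 243.86876543]
 [  0.           0.           1.        ]] [1.09950498 0.63616359 1.21906914] [-2.53462913e+00  1.48529148e-04  2.48997330e+00]
side [[483.3424873    0.         317.89520287]
 [  0.         483.3424873  244.3854659 ]
 [  0.           0.           1.        ]] [ 0.4204415  -0.93902368  0.72285233] [-2.14836153  0.01273144 -0.2048101 ]
wrist [[407.43126716   0.         322.62647006]
 [  0.         407.43126716 238.27222847]
 [  0.           0.           1.        ]] [0.12513839 0.54147753 0.38351121] [2.88292229 0.00344326 1.20884747]
{'time': 0.15, 'joint_positions': array([ 1.10590528e+00,  8.78100194e-02,  1.37186193e+00, -1.96891961e-05,
        1.68361259e+00, -1.03107762e-01]), 'qvel': array([ 0.00122307, -0.001949  , -0.00392964,  0.0004704 , -0.00071579,
        0.00048309]), 'joint_torque': array([ 1.42862740e-03, -3.40639079e+01, -3.02795327e+01,  7.19878497e-02,
        3.04372329e-02, -1.01914468e-04]), 'tool_pos': array([0.1944979 , 0.51402185, 0.20458242]), 'ee_rot': array([-3.14143798e+00,  1.68491344e-03,  1.20901097e+00]), 'wrist_force': array([ 0.49853947, -0.6408769 , -0.43536085]), 'wrist_torque': array([-0.02186746,  0.01109624, -0.03558076]), 'width': 0.09411206693831443}
```

View pics/scene0.png

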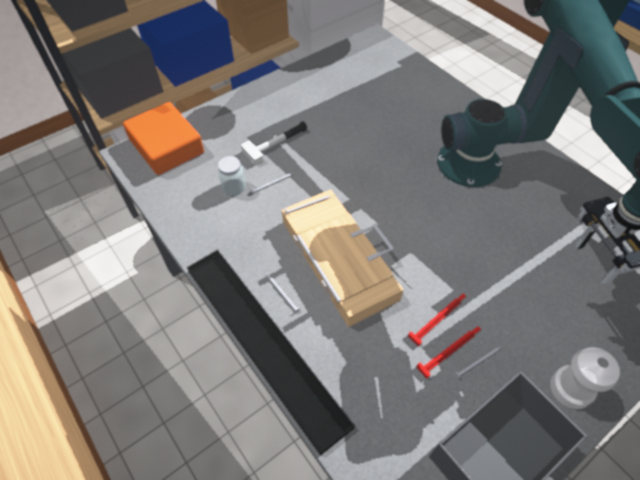

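View pics/side0.png

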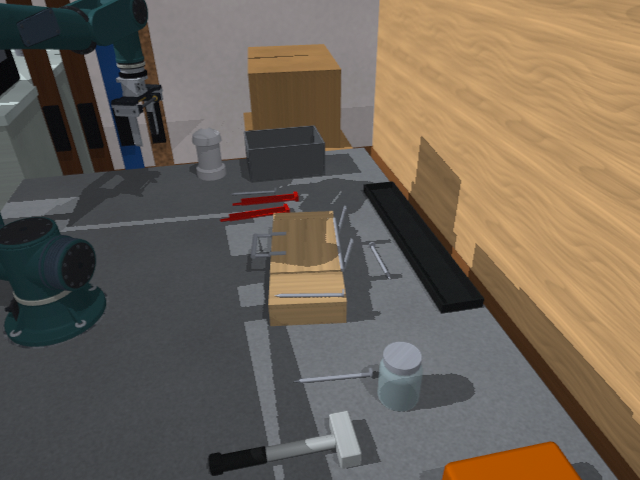

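View pics/wrist0.png

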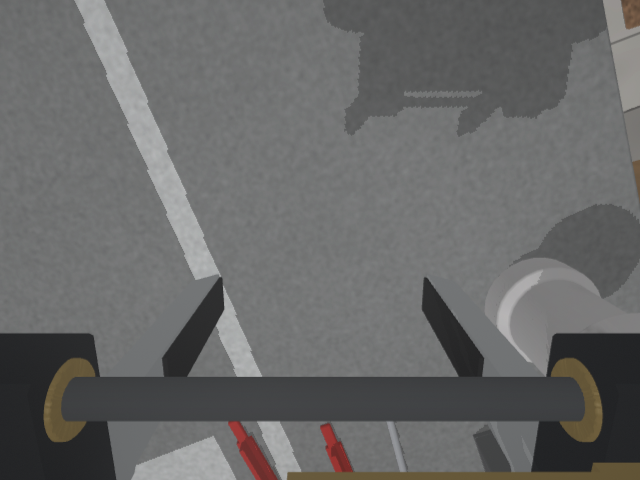

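```bash
python3 - <<'E'
import cv2
im=cv2.imread("pics/scene0.png")
cv2.imwrite("pics/scene0z.png",cv2.resize(im[180:330,270:430],(800,750),interpolation=cv2.INTER_CUBIC)[:600*1+150][:750])
im=cv2.imread("pics/side0.png")
cv2.imwrite("pics/side0z.png",cv2.resize(im[195:335,215:415],(800,560),interpolation=cv2.INTER_CUBIC))
E
```

```text
(no output)
```

View pics/side0z.png

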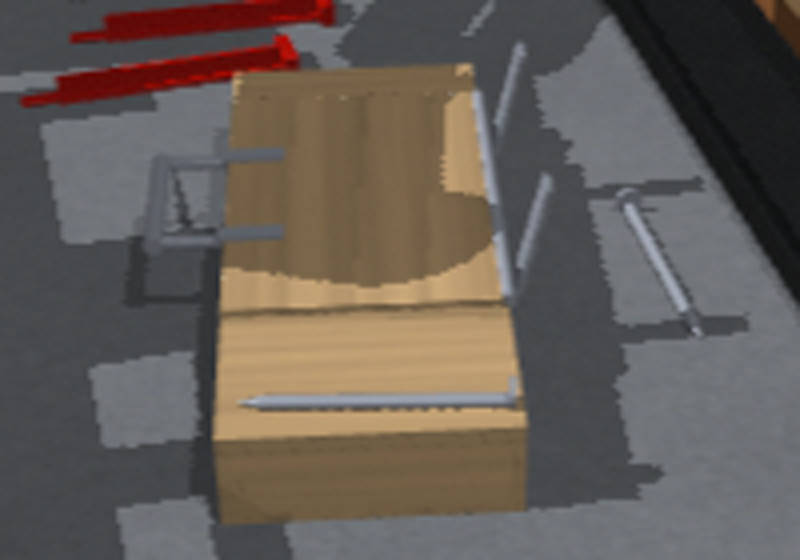

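```bash
python3 - <<'E'
import cv2
im=cv2.imread("pics/scene0.png")
cv2.imwrite("pics/scene0y.png",cv2.resize(im[180:330,270:430],(640,600),interpolation=cv2.INTER_CUBIC))
E
```

```text
(no output)
```

View pics/scene0y.png

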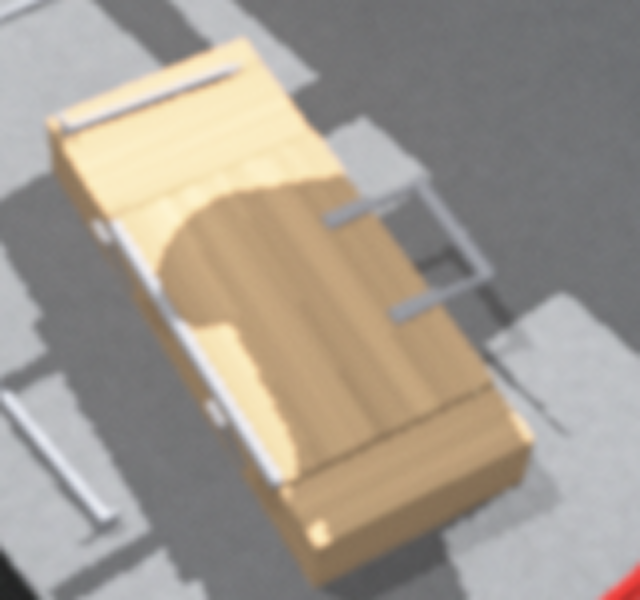

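```bash
cat > h.py <<'E'
import numpy as np
from scipy.spatial.transform import Rotation as R
from scipy.optimize import least_squares
def cam(s): return np.array(s["intrinsics"]),np.array(s["eye"]),R.from_euler('xyz',s["rotation"]).as_matrix()
def proj(c,P):
    K,e,Rm=c; p=(np.atleast_2d(P)-e)@Rm; p=p@K.T; return p[:,:2]/p[:,2:]
def ray(c,uv,z):
    K,e,Rm=c; d=Rm@np.linalg.solve(K,[*uv,1]); return e+d*(z-e[2])/d[2]
def b2w(b,P):
    x,y,a=b; P=np.atleast_2d(P); c,s=np.cos(a),np.sin(a)
    return np.c_[x+c*P[:,0]-s*P[:,1], y+s*P[:,0]+c*P[:,1],P[:,2]]
E
python3 - <<'E'
from h import *
from bench import robot
sc=cam(robot.snapshot("scene")); sd=cam(robot.snapshot("side"))
H=np.array
scP=H([[-.083,-.198,.06],[.083,-.198,.06],[-.083,.198,.06],[.083,.198,.06],[-.126,-.01,.063],[-.126,.07,.063]])
scU=H([[331.5,190],[282,210],[402.5,290],[350,316],[376,225],[392.5,247.5]])
sdP=H([[-.083,-.198,.06],[.083,-.198,.06],[-.083,.198,.06],[.083,.198,.06],[-.083,-.198,0],[.083,-.198,0]])
sdU=H([[268.75,305],[346.25,302.5],[273.25,213.5],[333.5,211.5],[269.5,325.5],[346.25,322.5]])
w1=H([1,1,1,1,.5,.5])[:,None]
f=lambda b: np.r_[((proj(sc,b2w(b,scP))-scU)*w1).ravel(),(proj(sd,b2w(b,sdP))-sdU).ravel()]
r=least_squares(f,[.5,0,0],loss='soft_l1')
print(r.x,np.degrees(r.x[2])); print(np.round(f(r.x).reshape(-1,2),1))
print("handle",b2w(r.x,[-.126,.03,.063]),"hinge",b2w(r.x,[.083,.03,.06]))
E
```

```text
[ 0.58147208  0.03528848 -0.15702472] -8.996853566859984
[[-0.6 -0.5]
 [-0.5 -0.2]
 [ 1.  -0.1]
 [-1.   0.9]
 [-0.1  1.1]
 [-0.8  0. ]
 [-0.8 -0. ]
 [ 0.1 -0.7]
 [ 0.2 -0.5]
 [-0.9 -0.6]
 [ 0.3  0.7]
 [-0.5  0.5]]
handle [[0.46171367 0.0846233  0.063     ]] hinge [[0.66814233 0.05193983 0.06      ]]
```

```bash
cat >> h.py <<'E'
BOX=np.array([0.58147208,0.03528848,-0.15702472])
import json
def plan(p0,r0,pts,rots):
    """pts: list of TCP targets (per row), rots list of Rotation per row; returns tool-axis rows (mm, rad), rounded, shift before turn"""
    p=np.array(p0,float); r=r0; D=[];W=[]
    for q,s in zip(pts,rots):
        d=np.round(r.inv().apply(np.array(q)-p)*1000,1); w=np.round((r.inv()*s).as_rotvec(),3)
        p=p+r.apply(d/1000); r=r*R.from_rotvec(w); D.append(d.tolist());W.append(w.tolist())
    return D,W,p,r
def down(yaw): return R.from_euler('xyz',[np.pi,0,yaw])
def show(D,W):
    print('delta_pos',json.dumps(D)); print('rotation',json.dumps(W)); print('max mm',max(np.linalg.norm(d) for d in D),'max deg',max(np.degrees(np.linalg.norm(w)) for w in W))
E
python3 - <<'E'
from h import *
from bench import robot
o=robot.get_obs(); p0=o['tool_pos']; r0=R.from_euler('xyz',o['ee_rot'])
tgt=np.array([.4617,.0846,.16]); N=16
t=np.linspace(0,1,N+1)[1:]
pts=[p0+(tgt-p0)*k for k in t]; y0=o['ee_rot'][2]
rots=[down(y0+(BOX[2]-y0)*k) for k in t]
D,W,p,r=plan(p0,r0,pts,rots); show(D,W); print(p,r.as_euler('xyz'))
E
```

```text
delta_pos [[-19.2, 25.1, 2.8], [-17.0, 26.7, 2.8], [-14.6, 28.0, 2.8], [-12.3, 29.2, 2.8], [-9.6, 30.1, 2.9], [-7.1, 30.8, 2.8], [-4.4, 31.3, 2.8], [-1.8, 31.6, 2.8], [1.0, 31.6, 2.8], [3.6, 31.4, 2.8], [6.3, 30.9, 2.8], [9.0, 30.4, 2.8], [11.5, 29.4, 2.8], [13.9, 28.4, 2.8], [16.3, 27.1, 2.8], [18.6, 25.5, 2.8]]
rotation [[-0.0, 0.001, 0.085], [-0.0, -0.0, 0.086], [-0.0, -0.0, 0.085], [-0.0, -0.0, 0.086], [-0.0, -0.0, 0.085], [-0.0, -0.0, 0.085], [-0.0, -0.0, 0.086], [-0.0, -0.0, 0.085], [-0.0, 0.0, 0.085], [-0.0, 0.0, 0.086], [-0.0, 0.0, 0.085], [-0.0, 0.0, 0.086], [-0.0, 0.0, 0.085], [-0.0, 0.0, 0.085], [-0.0, 0.0, 0.086], [-0.0, 0.0, 0.085]]
max mm 31.827660925679098 max deg 4.927437038125079
[0.46168904 0.08465031 0.16004462] [-3.14155414e+00  3.06111002e-05 -1.56982964e-01]
```

```bash
python3 -m handwheel '{"delta_pos": [[-19,25,3],[-17,27,3],[-15,28,3],[-12,29,3],[-10,30,3],[-7,31,3],[-4,31,3],[-2,32,3]], "rotation": [[0,0,0.085],[0,0,0.086],[0,0,0.085],[0,0,0.086],[0,0,0.085],[0,0,0.086],[0,0,0.085],[0,0,0.085]], "claw": [0.3,0.3,0.3,0.3,0.3,0.3,0.3,0.3]}'
python3 -m handwheel '{"delta_pos": [[1,32,3],[4,31,3],[6,31,3],[9,30,3],[11,29,3],[14,28,3],[16,27,2],[19,25,2]], "rotation": [[0,0,0.085],[0,0,0.086],[0,0,0.085],[0,0,0.086],[0,0,0.085],[0,0,0.086],[0,0,0.085],[0,0,0.085]], "claw": [0.3,0.3,0.3,0.3,0.3,0.3,0.3,0.3]}'
```

```text
time: 1.25
tool_pos: [0.3287, 0.2985, 0.1813]
ee_rot: [-3.142, -0.0, 0.523]
wrist_force: [-0.1, 0.5, -0.4]
width: 0.0331
time: 2.25
tool_pos: [0.4619, 0.0854, 0.1594]
ee_rot: [-3.141, -0.0, -0.16]
wrist_force: [0.2, -0.1, 0.3]
width: 0.0331
```

```bash
python3 - <<'E'
from h import *
from bench import robot
import cv2
s=robot.snapshot("wrist"); c=cam(s); cv2.imwrite("pics/wrist1.png",s["color"][:,:,::-1])
for y in (-.01,.03,.07): print(proj(c,b2w(BOX,[-.126,y,.063])))
print(robot.get_obs())
E
```

```text
[[323.13601615 294.96904773]]
[[322.98077434 241.8623311 ]]
[[322.81395931 184.79652519]]
{'time': 2.3, 'joint_positions': array([ 0.05779203, -0.07681866,  1.62772044, -0.0030827 ,  1.58988541,
        0.22247885]), 'qvel': array([ 0.04522023, -0.02098755,  0.02091055,  0.03662303,  0.03186034,
       -0.03838955]), 'joint_torque': array([ 2.98425861e+00, -2.96910310e+01, -2.91656095e+01,  8.33349265e-01,
        5.58927767e-01,  2.94639822e-02]), 'tool_pos': array([0.46354174, 0.08243102, 0.15890519]), 'ee_rot': array([ 3.13876426e+00, -1.46575142e-03, -1.64744832e-01]), 'wrist_force': array([ 1.57931836, -1.42840933,  0.24497351]), 'wrist_torque': array([-0.13078041,  0.05094437,  0.03210871]), 'width': 0.03284711805886229}
```

View pics/wrist1.png

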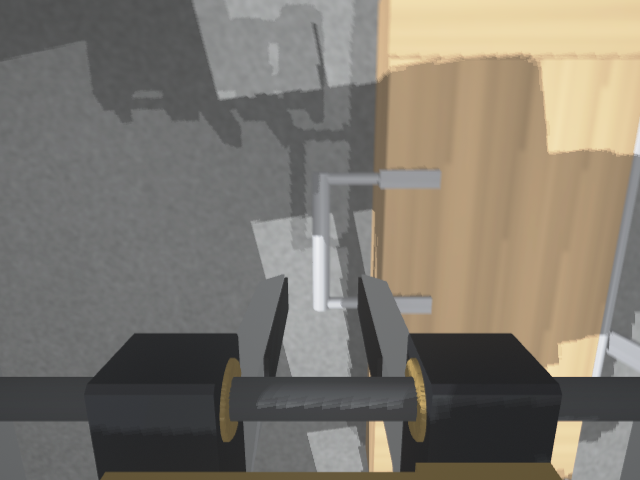

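```bash
python3 -m handwheel '{"delta_pos": [[0,0,20],[-1,0,20],[0,0,20],[0,0,20],[0,0,20],[0,0,15],[0,0,0],[0,0,0]], "rotation": [[0,0,0],[0,0,0],[0,0,0],[0,0,0],[0,0,0],[0,0,0],[0,0,0],[0,0,0]], "claw": [0.3,0.3,0.3,0.3,0.3,0.3,0.3,1]}'
python3 -m handwheel '{"delta_pos": [[0,0,0],[0,0,0],[0,0,0],[0,0,0],[0,0,0],[0,0,0],[0,0,0],[0,0,0]], "rotation": [[0,0,0],[0,0,0],[0,0,0],[0,0,0],[0,0,0],[0,0,0],[0,0,0],[0,0,0]], "claw": [1,1,1,1,1,1,1,1]}'
python3 - <<'E'
from bench import robot
print(robot.get_obs())
E
```

```text
time: 3.3
tool_pos: [0.4611, 0.0866, 0.0452]
ee_rot: [-3.141, -0.001, -0.157]
wrist_force: [-0.3, 0.9, 0.1]
width: 0.0261
time: 4.3
tool_pos: [0.46, 0.0868, 0.0453]
ee_rot: [-3.141, 0.001, -0.157]
wrist_force: [-4.6, 0.4, 6.0]
width: 0.0108
{'time': 4.3, 'joint_positions': array([ 6.47545394e-02, -3.40867115e-03,  1.79065045e+00,  6.16378202e-04,
        1.35522585e+00,  2.21529984e-01]), 'qvel': array([ 9.89459639e-04,  1.68562609e-04, -5.50044419e-04,  4.63326530e-05,
        2.57015541e-04,  5.28961256e-05]), 'joint_torque': array([-7.08766021e-01, -2.54278851e+01, -2.75823838e+01, -2.49573262e-01,
       -1.55313917e+00,  5.33951243e-03]), 'tool_pos': array([0.46002453, 0.08676082, 0.04527549]), 'ee_rot': array([-3.14119763e+00,  9.85906216e-04, -1.56907360e-01]), 'wrist_force': array([-4.63647529,  0.42836682,  5.98678138]), 'wrist_torque': array([ 0.04796132,  0.99433014, -0.03189627]), 'width': 0.010845260099402353}
```

```bash
python3 - <<'E'
import numpy as np
a=np.linspace(.0144,1.75,25)
x=-209*np.cos(a); z=209*np.sin(a)
d=np.c_[np.diff(x),0*a[1:],-np.diff(z)]
X=np.round(np.cumsum(d,0)); print(np.diff(np.r_[np.zeros((1,3)),X],axis=0).astype(int).reshape(3,8,3).tolist())
E
```

```text
[[[1, 0, -15], [2, 0, -15], [3, 0, -15], [4, 0, -14], [5, 0, -15], [6, 0, -14], [7, 0, -13], [8, 0, -13]], [[9, 0, -12], [9, 0, -12], [11, 0, -10], [11, 0, -10], [12, 0, -10], [13, 0, -8], [13, 0, -7], [14, 0, -7]], [[14, 0, -5], [14, 0, -4], [15, 0, -4], [15, 0, -2], [15, 0, -1], [15, 0, 0], [15, 0, 1], [15, 0, 2]]]
```

```bash
python3 -m handwheel '{"delta_pos": [[1,0,-15],[2,0,-15],[3,0,-15],[4,0,-14],[5,0,-15],[6,0,-14],[7,0,-13],[8,0,-13]], "rotation": [[0,0,0],[0,0,0],[0,0,0],[0,0,0],[0,0,0],[0,0,0],[0,0,0],[0,0,0]], "claw": [1,1,1,1,1,1,1,1]}'
python3 - <<'E'
from bench import robot
import cv2
s=robot.snapshot("side"); cv2.imwrite("pics/side1.png",s["color"][:,:,::-1])
E
```

```text
time: 5.3
tool_pos: [0.4938, 0.0814, 0.16]
ee_rot: [-3.141, 0.006, -0.156]
wrist_force: [-9.8, 2.2, 3.5]
width: 0.0112
```

View pics/side1.png

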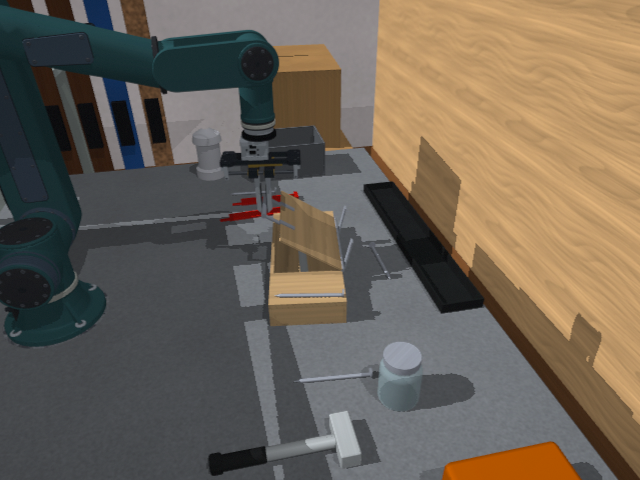

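```bash
python3 -m handwheel '{"delta_pos": [[7,0,-12],[9,0,-12],[10,0,-10],[11,0,-10],[12,0,-10],[13,0,-8],[13,0,-7],[14,0,-7]], "rotation": [[0,0,0],[0,0,0],[0,0,0],[0,0,0],[0,0,0],[0,0,0],[0,0,0],[0,0,0]], "claw": [1,1,1,1,1,1,1,1]}'
python3 - <<'E'
from bench import robot
print(robot.get_obs())
E
```

```text
time: 6.35
tool_pos: [0.5848, 0.0672, 0.2384]
ee_rot: [-3.14, -0.004, -0.157]
wrist_force: [-3.7, 2.3, 4.7]
width: 0.0112
{'time': 6.35, 'joint_positions': array([1.77712337e-02, 1.66968601e-01, 1.21741390e+00, 4.50639168e-04,
       1.75302776e+00, 1.74383281e-01]), 'qvel': array([-0.03519433,  0.24670579, -0.38258305, -0.0044375 ,  0.14360353,
       -0.03355397]), 'joint_torque': array([ -1.26216732, -36.51311874, -29.25540984,  -0.64294623,
        -1.46411553,   0.05643529]), 'tool_pos': array([0.58479086, 0.06715791, 0.23839947]), 'ee_rot': array([-3.14043088, -0.00404214, -0.1565318 ]), 'wrist_force': array([-3.74714719,  2.26443467,  4.65333658]), 'wrist_torque': array([0.24360339, 0.9770903 , 0.02044142]), 'width': 0.011221157101029826}
```

```bash
python3 -m handwheel '{"delta_pos": [[14,0,-5],[14,0,-4],[15,0,-4],[15,0,-2],[15,0,-1],[15,0,0],[15,0,1],[15,0,2]], "rotation": [[0,0,0],[0,0,0],[0,0,0],[0,0,0],[0,0,0],[0,0,0],[0,0,0],[0,0,0]], "claw": [1,1,1,1,1,1,1,1]}'
python3 - <<'E'
from bench import robot
import cv2
s=robot.snapshot("side"); cv2.imwrite("pics/side2.png",s["color"][:,:,::-1])
print(robot.get_obs())
E
```

```text
time: 7.35
tool_pos: [0.702, 0.0484, 0.2499]
ee_rot: [-3.141, -0.004, -0.157]
wrist_force: [-0.0, 2.0, 0.8]
width: 0.011
{'time': 7.4, 'joint_positions': array([-1.22501199e-02,  4.43644005e-01,  8.46137811e-01, -8.59785890e-05,
        1.84442678e+00,  1.45165860e-01]), 'qvel': array([ 0.00083255, -0.02588727,  0.03455202, -0.00195788, -0.01177794,
        0.00329422]), 'joint_torque': array([ -0.15534512, -50.30774117, -29.06428993,  -0.28824342,
         0.98293997,   0.0543335 ]), 'tool_pos': array([0.70407747, 0.04794975, 0.24936824]), 'ee_rot': array([-3.14060622, -0.00731834, -0.15744313]), 'wrist_force': array([2.26170712, 0.55984058, 2.81278817]), 'wrist_torque': array([ 0.10617594, -0.29051758,  0.02047436]), 'width': 0.011156356189434438}
```

View pics/side2.png

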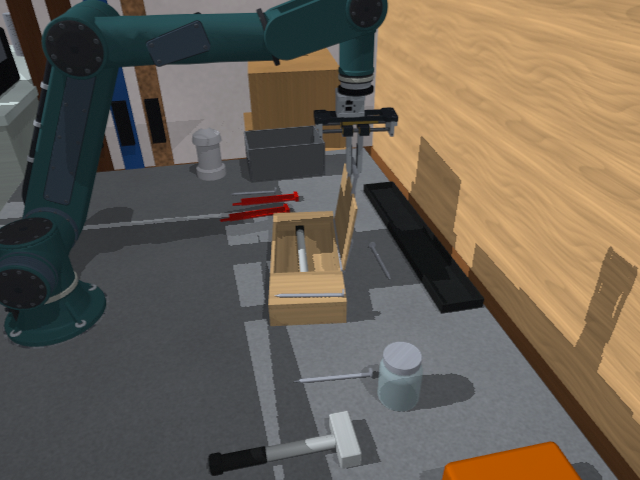

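```bash
python3 -m handwheel '{"delta_pos": [[3,0,0],[3,0,0],[0,0,0],[0,0,0],[0,0,-10],[0,0,-20],[0,0,-20],[0,0,-10]], "rotation": [[0,0,0],[0,0,0],[0,0,0],[0,0,0],[0,0,0],[0,0,0],[0,0,0],[0,0,0]], "claw": [1,1,0,0,0,0,0,0]}'
python3 - <<'E'
from bench import robot
import cv2
s=robot.snapshot("side"); cv2.imwrite("pics/side3.png",s["color"][:,:,::-1])
s=robot.snapshot("scene"); cv2.imwrite("pics/scene3.png",s["color"][:,:,::-1])
E
```

```text
time: 8.4
tool_pos: [0.7066, 0.0474, 0.3099]
ee_rot: [-3.141, -0.003, -0.157]
wrist_force: [-0.3, 0.5, 0.1]
width: 0.0469
```

View pics/side3.png

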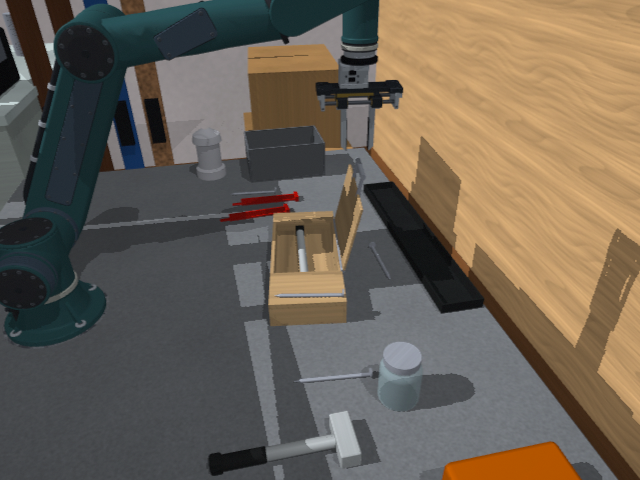

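View pics/scene3.png

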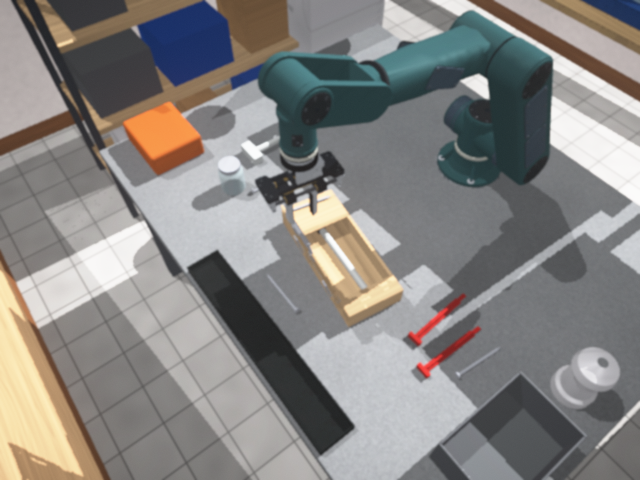

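```bash
python3 - <<'E'
import cv2
im=cv2.imread("pics/scene3.png")
cv2.imwrite("pics/scene3z.png",cv2.resize(im[180:330,270:430],(640,600),interpolation=cv2.INTER_CUBIC))
im=cv2.imread("pics/side3.png")
cv2.imwrite("pics/side3z.png",cv2.resize(im[200:310,250:380],(780,660),interpolation=cv2.INTER_CUBIC)[:600])
E
```

```text
(no output)
```

View pics/side3z.png

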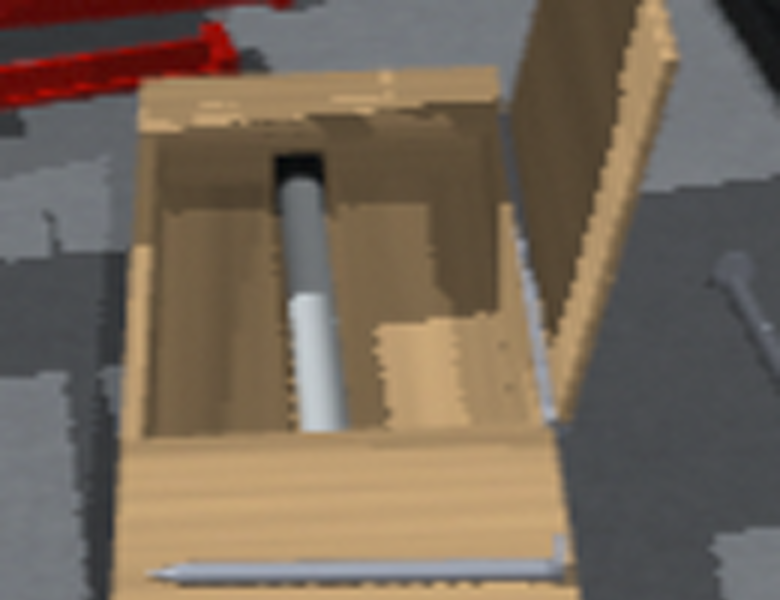

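View pics/scene3z.png

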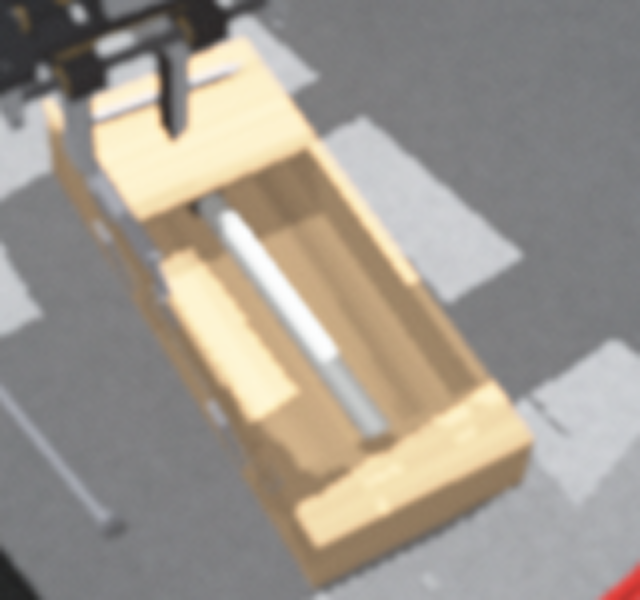

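```bash
cat >> h.py <<'E'
def w2b(b,P):
    x,y,a=b; P=np.atleast_2d(P)-[x,y,0]; c,s=np.cos(a),np.sin(a)
    return np.c_[c*P[:,0]+s*P[:,1], -s*P[:,0]+c*P[:,1],P[:,2]]
E
python3 - <<'E'
from h import *
from bench import robot
sd=cam(robot.snapshot("side")); sc=cam(robot.snapshot("scene"))
q=lambda c,u,v,z: np.round(w2b(BOX,ray(c,(u,v),z))*1000,1)[0]
z6=lambda u,v:(250+(u+.5)/6-.5,200+(v+.5)/6-.5); z4=lambda u,v:(270+(u+.5)/4-.5,180+(v+.5)/4-.5)
print("junction top edge cap z=30", q(sd,*z6(300,178),.030), "tube top z=28",q(sd,*z6(301,182),.028))
print("tube near cover", q(sd,*z6(323,428),.028))
print("sc tube edges:")
for u,v in [(224,216),(206,203),(372,432),(330,355),(275,283)]: print(q(sc,*z4(u,v),.022))
for l in [(138,132),(498,103),(148,437),(553,430)]: print('rim',q(sd,*z6(*l),.06))
E
```

```text
junction top edge cap z=30 [-11.5 154.8  30. ] tube top z=28 [-11.1 154.5  28. ]
tube near cover [ -5.3 -37.6  28. ]
sc tube edges:
[ -3.3 -84.5  22. ]
[   2.7 -101.2   22. ]
[ -5.2 123.5  22. ]
[-11.2  56.3  22. ]
[ -7.1 -15.   22. ]
rim [-83.9 150.4  60. ]
rim [ 80.5 165.3  60. ]
rim [-72.9 -82.8  60. ]
rim [ 83.1 -88.4  60. ]
```

```bash
python3 - <<'E'
from h import *
from bench import robot
o=robot.get_obs(); print(o['tool_pos'],w2b(BOX,o['tool_pos'])*1000)
E
cat > geo.py <<'E'
import numpy as np
# pole pose: a-end axis point (ya,za), tilt th. clearances in mm
def clear(ya,za,th):
    c,s=np.cos(th),np.sin(th)
    def loc(P): d=np.array(P)-[ya,za]; return d[0]*c+d[1]*s, -d[0]*s+d[1]*c
    def hw(u): return 12 if (-3<u<23 or 277<u<303) else 10
    out={}
    corners=[(u,v) for u in(0,300) for v in(-12,12)]
    W=[(ya+u*c-v*s,za+u*s+v*c) for u,v in corners]
    out['floor']=min(w[1] for w in W)-6
    out['wall']=min(w[0] for w in W)+190
    u,v=loc((-85,54)); out['long']=v-hw(u) if u>0 else 99
    # cap top corner at a-end under cover underside
    for w in W[:2]:
        if w[0]<-85: out['long']=min(out['long'],54-w[1] if w[1]<54 else -99)
    sh=99
    for P in ((145,54),(145,60),(198,60)):
        u,v=loc(P)
        if 0<u<300: sh=min(sh, max(v-hw(u),-v-hw(u)))
    for w in W[2:]:
        if w[0]>145 and w[1]<60: sh=-99
    out['short']=min(sh,99); 
    tip=max(W[2:],key=lambda w:w[0])
    out['tipgap']=145-tip[0]
    return out
E
python3 - <<'E'
from geo import *
for s in (50,55,60):
  for t in range(0,22,2):
    th=np.radians(t); ya=-126-s; za=18+3+ (12*np.cos(th)-12) 
    print(s,t,{k:round(float(v),1) for k,v in clear(ya,za,th).items()}, 'bz',round(za+300*np.sin(th)))
E
```

```text
[0.70640341 0.04751796 0.30707992] [[121.48184093  31.61581454 307.07992364]]
50 0 {'floor': 3.0, 'wall': 14.0, 'long': 21.0, 'short': 99.0, 'tipgap': 21.0} bz 21
50 2 {'floor': 3.0, 'wall': 13.6, 'long': 19.8, 'short': 99.0, 'tipgap': 20.8} bz 31
50 4 {'floor': 3.0, 'wall': 13.2, 'long': 16.6, 'short': 99.0, 'tipgap': 20.9} bz 42
50 6 {'floor': 3.0, 'wall': 12.7, 'long': 13.4, 'short': 99.0, 'tipgap': 21.4} bz 52
50 8 {'floor': 3.0, 'wall': 12.3, 'long': 10.1, 'short': 99.0, 'tipgap': 22.2} bz 63
50 10 {'floor': 3.0, 'wall': 11.9, 'long': 6.9, 'short': 99.0, 'tipgap': 23.5} bz 73
50 12 {'floor': 3.0, 'wall': 11.5, 'long': 3.6, 'short': 99.0, 'tipgap': 25.1} bz 83
50 14 {'floor': 3.0, 'wall': 11.1, 'long': 0.4, 'short': 99.0, 'tipgap': 27.0} bz 93
50 16 {'floor': 3.0, 'wall': 10.7, 'long': -2.9, 'short': 99.0, 'tipgap': 29.3} bz 103
50 18 {'floor': 3.0, 'wall': 10.3, 'long': -6.2, 'short': 99.0, 'tipgap': 32.0} bz 113
50 20 {'floor': 3.0, 'wall': 9.9, 'long': -9.4, 'short': 99.0, 'tipgap': 35.0} bz 123
55 0 {'floor': 3.0, 'wall': 9.0, 'long': 21.0, 'short': 99.0, 'tipgap': 26.0} bz 2
[... 1080 characters left out ...]
tipgap': 30.9} bz 42
60 6 {'floor': 3.0, 'wall': 2.7, 'long': 12.3, 'short': 99.0, 'tipgap': 31.4} bz 52
60 8 {'floor': 3.0, 'wall': 2.3, 'long': 8.7, 'short': 99.0, 'tipgap': 32.2} bz 63
60 10 {'floor': 3.0, 'wall': 1.9, 'long': 5.1, 'short': 99.0, 'tipgap': 33.5} bz 73
60 12 {'floor': 3.0, 'wall': 1.5, 'long': 1.5, 'short': 99.0, 'tipgap': 35.1} bz 83
60 14 {'floor': 3.0, 'wall': 1.1, 'long': -2.1, 'short': 99.0, 'tipgap': 37.0} bz 93
60 16 {'floor': 3.0, 'wall': 0.7, 'long': -5.7, 'short': 99.0, 'tipgap': 39.3} bz 103
60 18 {'floor': 3.0, 'wall': 0.3, 'long': -9.3, 'short': 99.0, 'tipgap': 42.0} bz 113
60 20 {'floor': 3.0, 'wall': -0.1, 'long': -12.9, 'short': 99.0, 'tipgap': 45.0} bz 123
```

```bash
python3 -m handwheel '{"delta_pos": [[-30,2,0],[-35,2,0],[-35,2,0],[-30,2,20],[0,0,40],[0,0,40],[0,0,40],[0,0,15]], "rotation": [[0,0,0],[0,0,0],[0,0,0],[0,0,0],[0,0,0],[0,0,0],[0,0,0],[0,0,0]], "claw": [-0.1,-0.1,-0.1,-0.1,-0.1,-0.1,-0.1,-0.1]}'
python3 - <<'E'
from bench import robot
import cv2
s=robot.snapshot("wrist"); cv2.imwrite("pics/wrist4.png",s["color"][:,:,::-1])
E
```

```text
time: 9.6
tool_pos: [0.5744, 0.0599, 0.1482]
ee_rot: [3.14, 0.007, -0.157]
wrist_force: [-0.7, 0.9, 0.9]
width: 0.052
```

View pics/wrist4.png

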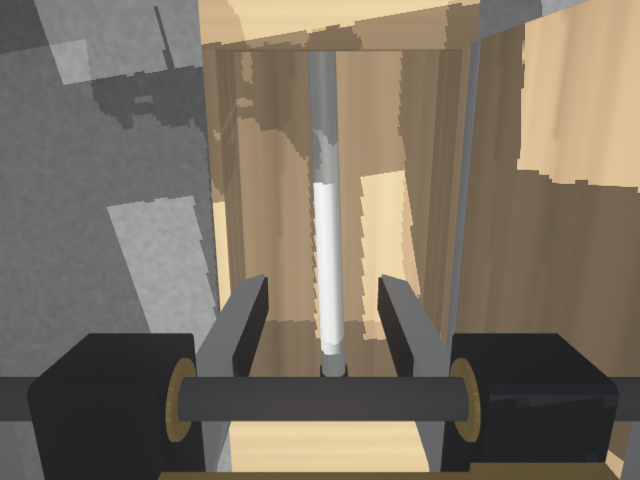

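```bash
python3 - <<'E'
from h import *
from bench import robot
o=robot.get_obs();print(o['tool_pos'],o['ee_rot'],w2b(BOX,o['tool_pos'])*1000)
w=cam(robot.snapshot("wrist"))
for n,u,v,z in [("tube",322,60,.024),("tube",326.5,185,.024),("tube",332,340,.024),("capjunc",333,365,.03),("short edge",335,50,.06),("rimL",203,50,.06),("hinge side rim",477,42,.06)]: print(n,np.round(w2b(BOX,ray(w,(u,v),z))*1000,1))
E
```

```text
[0.57435942 0.05993821 0.14769805] [ 3.14037666  0.00779583 -0.15703135] [[-10.87987737  23.23418048 147.69805467]]
tube [[-12.5 144.7  24. ]]
tube [[-9.2 58.6 24. ]]
tube [[ -4.4 -69.1  24. ]]
capjunc [[ -3.6 -88.5  30. ]]
short edge [[ -4.4 144.7  60. ]]
rimL [[-84.1 144.9  60. ]]
hinge side rim [[ 80.6 149.   60. ]]
```

```bash
python3 - <<'E'
import cv2
im=cv2.imread("pics/wrist4.png")
cv2.imwrite("pics/wrist4z.png",cv2.resize(im[310:430,250:410],(800,600),interpolation=cv2.INTER_CUBIC))
E
```

View pics/wrist4z.png

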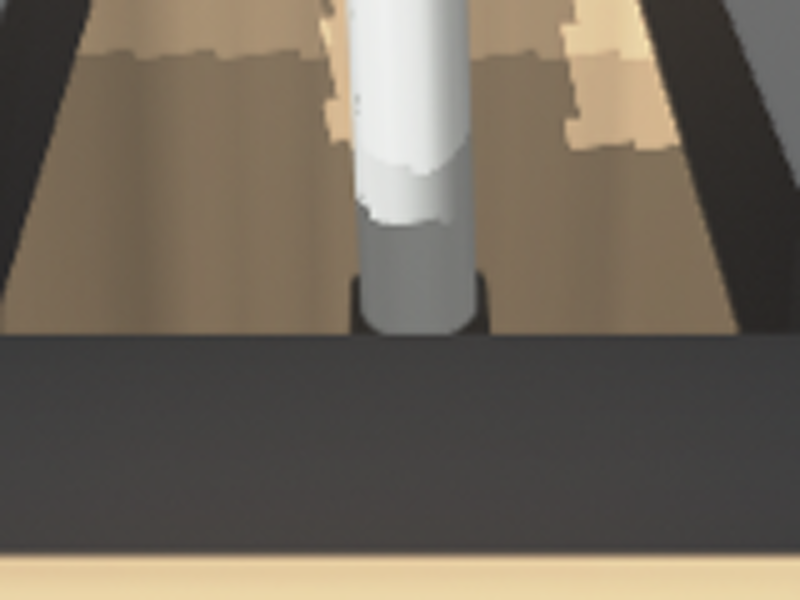

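```bash
python3 - <<'E'
from h import *
from bench import robot
w=cam(robot.snapshot("wrist"))
for n,u,v,z in [("capL",320.7,364.5,.006),("capR",346.8,364.5,.006),("tube top",333.5,376.3,.028)]: print(n,np.round(w2b(BOX,ray(w,(u,v),z))*1000,1))
E
```

```text
capL [[ -12.6 -104.4    6. ]]
capR [[  10.7 -104.3    6. ]]
tube top [[  -1.6 -101.7   28. ]]
```

```bash
python3 -m handwheel '{"delta_pos": [[0,0,0],[0,-3,15],[0,0,20],[0,0,20],[0,0,20],[0,0,15],[0,0,0],[0,0,0]], "rotation": [[0,0,-0.04],[0,0,0],[0,0,0],[0,0,0],[0,0,0],[0,0,0],[0,0,0],[0,0,0]], "claw": [-0.1,-0.1,-0.1,-0.1,-0.1,-0.1,-0.1,-0.1]}'
python3 - <<'E'
from bench import robot
import cv2
from h import *
s=robot.snapshot("wrist"); cv2.imwrite("pics/wrist5.png",s["color"][:,:,::-1]); w=cam(s)
o=robot.get_obs();print(o['tool_pos'],o['ee_rot'],w2b(BOX,o['tool_pos'])*1000)
E
```

```text
time: 10.75
tool_pos: [0.5778, 0.063, 0.0634]
ee_rot: [-3.141, -0.002, -0.117]
wrist_force: [0.2, 0.0, 0.8]
width: 0.0513
[0.5780412  0.06301963 0.06367464] [-3.14120488e+00 -2.20771231e-03 -1.17088907e-01] [[-7.72527064 26.85344903 63.67464019]]
```

View pics/wrist5.png

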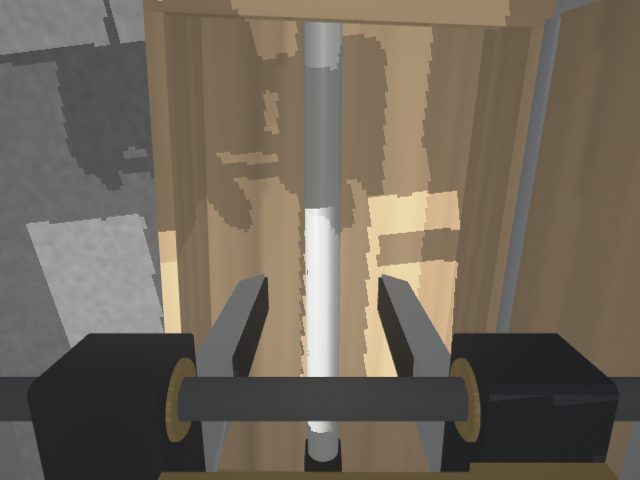

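```bash
python3 -m handwheel '{"delta_pos": [[0,0,13],[0,0,15],[0,0,13],[0,0,8],[0,0,4],[0,0,0],[0,0,0],[0,0,0]], "rotation": [[0,0,0],[0,0,0],[0,0,0],[0,0,0],[0,0,0],[0,0,0],[0,0,0],[0,0,0]], "claw": [-0.1,-0.1,-0.1,-0.1,-0.1,-0.1,1,1]}'
python3 -m handwheel '{"delta_pos": [[0,0,0],[0,0,0],[0,0,0],[0,0,0],[0,0,0],[0,0,0],[0,0,0],[0,0,0]], "rotation": [[0,0,0],[0,0,0],[0,0,0],[0,0,0],[0,0,0],[0,0,0],[0,0,0],[0,0,0]], "claw": [1,1,1,1,1,1,1,1]}'
```

```text
time: 11.8
tool_pos: [0.5776, 0.063, 0.0101]
ee_rot: [-3.141, -0.001, -0.117]
wrist_force: [0.1, 0.2, 0.3]
width: 0.035
time: 12.8
tool_pos: [0.5774, 0.063, 0.0098]
ee_rot: [-3.141, -0.001, -0.117]
wrist_force: [0.5, 0.5, 3.0]
width: 0.019
```

```bash
python3 -m handwheel '{"delta_pos": [[0,0,-3],[0,6,0],[0,8,0],[0,8,0],[0,8,0],[0,8,0],[0,8,0],[0,4,0]], "rotation": [[0,0,0],[0,0,0],[0,0,0],[0,0,0],[0,0,0],[0,0,0],[0,0,0],[0,0,0]], "claw": [1,1,1,1,1,1,1,1]}'
python3 - <<'E'
from bench import robot
import cv2
from h import *
s=robot.snapshot("wrist"); cv2.imwrite("pics/wrist6.png",s["color"][:,:,::-1]); w=cam(s)
s=robot.snapshot("scene"); cv2.imwrite("pics/scene6.png",cv2.resize(s["color"][150:330,240:440,::-1],(660,594),interpolation=cv2.INTER_CUBIC))
o=robot.get_obs();print(o['tool_pos'],o['ee_rot'],w2b(BOX,o['tool_pos'])*1000,o['wrist_force'])
E
```

```text
time: 13.8
tool_pos: [0.5713, 0.0127, 0.0125]
ee_rot: [-3.142, -0.0, -0.118]
wrist_force: [-0.4, -0.7, -1.4]
width: 0.0191
[0.571348   0.01284084 0.0125284 ] [-3.14152485e+00 -1.28610515e-04 -1.17627598e-01] [[ -6.48915301 -23.75466696  12.52839661]] [ 0.18617654  0.17240977 -1.92468909]
```

View pics/wrist6.png

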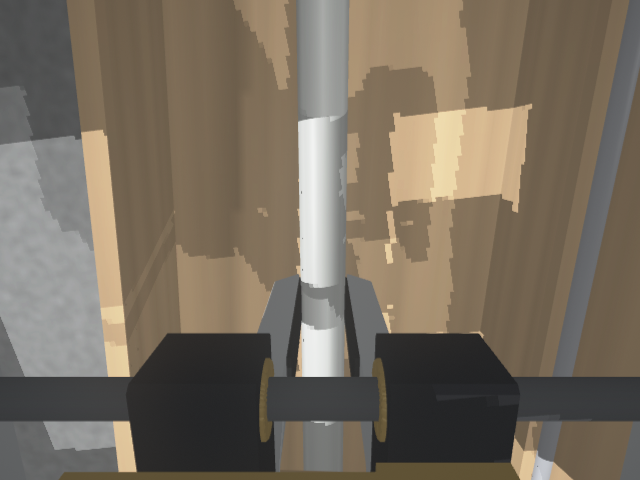

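View pics/scene6.png

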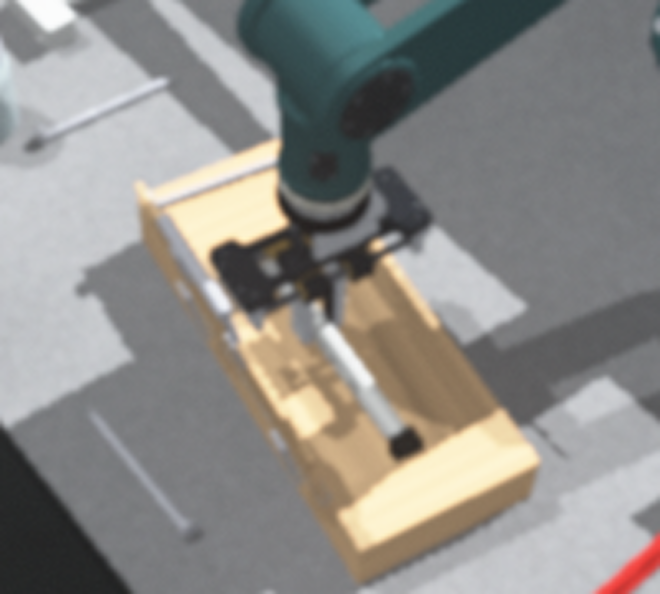

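```bash
python3 - <<'E'
from geo import *
for ya in range(-174,-60,8):
    best=None
    for t in np.arange(8,40,.5):
        for za in np.arange(19,70,1.):
            c=clear(ya,za,np.radians(t)); m=min(c['floor'],c['long'],c['short'] if c['tipgap']<8 else 99)
            if best is None or m>best[0]: best=(m,t,za,c)
    print(ya,best[0].round(1),best[1],best[2])
for path in [[(-174,21,t) for t in np.linspace(0,11,9)]+[(ya,za,t) for ya,za,t in zip(np.linspace(-174,-74,17),np.r_[np.linspace(21,30,13),np.linspace(32,40,4)],np.r_[np.linspace(11,19,13),19,19,19,19])]]:
    for p in path: print(np.round(p,1),{k:round(float(v),1) for k,v in clear(p[0],p[1],np.radians(p[2])).items()})
E
```

```text
-174 6.3 8.0 25.0
-166 7.1 8.0 25.0
-158 7.6 8.0 26.0
-150 6.7 10.5 25.0
-142 7.2 11.0 25.0
-134 7.9 11.0 26.0
-126 8.7 11.0 27.0
-118 9.3 12.0 27.0
-110 10.2 12.0 28.0
-102 10.4 15.5 28.0
-94 10.5 16.0 28.0
-86 11.5 17.5 29.0
-78 53.2 35.5 69.0
-70 53.7 39.5 69.0
-62 53.7 39.5 69.0
[-174.   21.    0.] {'floor': 3.0, 'wall': 16.0, 'long': 21.0, 'short': 99.0, 'tipgap': 19.0}
[-174.    21.     1.4] {'floor': 3.0, 'wall': 15.7, 'long': 20.9, 'short': 99.0, 'tipgap': 18.8}
[-174.    21.     2.8] {'floor': 3.0, 'wall': 15.4, 'long': 18.7, 'short': 99.0, 'tipgap': 18.8}
[-174.    21.     4.1] {'floor': 3.0, 'wall': 15.1, 'long': 16.5, 'short': 99.0, 'tipgap': 18.9}
[-174.    21.     5.5] {'floor': 3.1, 'wall': 14.8, 'long': 14.3, 'short': 99.0, 'tipgap': 19.2}
[-174.    21.     6.9] {'floor': 3.1, 'wall': 14.6, 'long': 12.1, 'short': 99.0, 'tipgap': 19.7}
[-174.    21.     8.2] {'floor': 3.1, 'wall': 14.3, 'long': 9.9, 'short': 99.0, 'tipgap': 20.4}
[-174.    21.     9.6] {'floor': 3.2, 'wall': 14.0, 'long': 7.7, 'short': 99.0, 'tipgap': 21.2}
[-174.   21.   11.] {'floor': 3.2, 'wall': 13
[... 976 characters left out ...]
 'short': 36.0, 'tipgap': -27.6}
[-111.5   28.5   17.7] {'floor': 11.1, 'wall': 74.9, 'long': 6.3, 'short': 37.8, 'tipgap': -33.0}
[-105.2   29.2   18.3] {'floor': 11.9, 'wall': 81.0, 'long': 7.1, 'short': 39.5, 'tipgap': -38.3}
[-99.  30.  19.] {'floor': 12.7, 'wall': 87.1, 'long': 6.1, 'short': 41.1, 'tipgap': -43.6}
[-92.8  32.   19. ] {'floor': 14.7, 'wall': 93.3, 'long': 6.3, 'short': 40.9, 'tipgap': -49.8}
[-86.5  34.7  19. ] {'floor': 17.3, 'wall': 99.6, 'long': 5.8, 'short': 41.4, 'tipgap': -56.1}
[-80.2  37.3  19. ] {'floor': 20.0, 'wall': 105.8, 'long': 5.3, 'short': 41.9, 'tipgap': -62.3}
[-74.  40.  19.] {'floor': 22.7, 'wall': 112.1, 'long': 99.0, 'short': 42.4, 'tipgap': -68.6}
```

```bash
cat > tilt.py <<'E'
import numpy as np
from geo import clear
# list of (ya,za,theta_deg) waypoints -> tool rows ; grip 150 from a, TCP 8.5 mm ahead of axis
def rows(P,L=150,d=8.5):
    out=[]
    def tcp(p):
        t=np.radians(p[2]); c,s=np.cos(t),np.sin(t)
        return np.array([p[0]+L*c+d*s, p[1]+L*s-d*c])
    for p,q in zip(P[:-1],P[1:]):
        D=tcp(q)-tcp(p); t=np.radians(p[2]); c,s=np.cos(t),np.sin(t)
        out.append(([0,round(float(-(D[0]*c+D[1]*s)),1),round(float(D[0]*s-D[1]*c),1)],round(float(np.radians(q[2]-p[2])),3)))
        C=clear(q[0],q[1],np.radians(q[2])); print(out[-1],np.round(q,1),{k:round(float(v),1) for k,v in C.items()},'tcp',tcp(q).round(1))
    return out
E
python3 - <<'E'
from tilt import *
P=[(-174,21,0)]+[(-174,21+2*k/8,10.3*k/8) for k in range(1,9)]
rows(P); print()
W=np.array([(-174,23,10.3),(-158,24,10.5),(-134,26,11.),(-110,28,12.5),(-94,28.5,15.5),(-86,29,17.2),(-74,31,17.2)])
ya=np.linspace(-174,-74,17)
P=list(zip(ya,np.interp(ya,W[:,0],W[:,1]),np.interp(ya,W[:,0],W[:,2])))
rows(P)
E
```

```text
([0, -0.2, -3.6], 0.022) [-174.    21.2    1.3] {'floor': 3.3, 'wall': 15.7, 'long': 20.7, 'short': 99.0, 'tipgap': 18.8} tcp [-23.8  16.1]
([0, -0.2, -3.6], 0.022) [-174.    21.5    2.6] {'floor': 3.5, 'wall': 15.5, 'long': 18.5, 'short': 99.0, 'tipgap': 18.8} tcp [-23.8  19.7]
([0, -0.2, -3.6], 0.022) [-174.    21.8    3.9] {'floor': 3.8, 'wall': 15.2, 'long': 16.2, 'short': 99.0, 'tipgap': 18.9} tcp [-23.8  23.4]
([0, -0.2, -3.6], 0.022) [-174.    22.     5.2] {'floor': 4.0, 'wall': 14.9, 'long': 13.9, 'short': 99.0, 'tipgap': 19.1} tcp [-23.8  27. ]
([0, -0.2, -3.6], 0.022) [-174.    22.2    6.4] {'floor': 4.3, 'wall': 14.7, 'long': 11.6, 'short': 99.0, 'tipgap': 19.5} tcp [-24.   30.6]
([0, -0.2, -3.6], 0.022) [-174.    22.5    7.7] {'floor': 4.6, 'wall': 14.4, 'long': 9.3, 'short': 99.0, 'tipgap': 20.1} tcp [-24.2  34.2]
([0, -0.2, -3.6], 0.022) [-174.    22.8    9. ] {'floor': 4.9, 'wall': 14.1, 'long': 6.9, 'short': 99.0, 'tipgap': 20.8} tcp [-24.5  37.9]
([0, -0.2, -3.6], 0.022) [-174.    23.    10.3] {'floor': 5.2, 'wall': 13.9, 'long': 4.6, 'short': 99.0, 'tipgap': 21.7} t
[... 1508 characters left out ...]
4} tcp [42.6 54.6]
([0, -6.3, -1.8], 0.02) [-99.   28.3  14.6] {'floor': 10.7, 'wall': 88.0, 'long': 9.3, 'short': 20.7, 'tipgap': -49.4} tcp [48.3 57.8]
([0, -6.3, -1.8], 0.021) [-92.8  28.6  15.8] {'floor': 11.0, 'wall': 94.0, 'long': 10.4, 'short': 24.4, 'tipgap': -54.2} tcp [53.9 61.2]
([0, -6.3, -2.2], 0.023) [-86.5  29.   17.1] {'floor': 11.5, 'wall': 100.0, 'long': 11.5, 'short': 28.4, 'tipgap': -58.8} tcp [59.4 64.9]
([0, -6.3, 0.6], 0.002) [-80.2  30.   17.2] {'floor': 12.5, 'wall': 106.2, 'long': 12.4, 'short': 27.9, 'tipgap': -64.9} tcp [65.6 66.2]
([0, -6.3, 0.9], 0.0) [-74.   31.   17.2] {'floor': 13.5, 'wall': 112.5, 'long': 99.0, 'short': 27.1, 'tipgap': -71.1} tcp [71.8 67.2]
```

```bash
python3 -m handwheel '{"delta_pos": [[0,-0.2,-3.6],[0,-0.2,-3.6],[0,-0.2,-3.6],[0,-0.2,-3.6],[0,-0.2,-3.6],[0,-0.2,-3.6],[0,-0.2,-3.6],[0,-0.2,-3.6]], "rotation": [[0.022,0,0],[0.022,0,0],[0.022,0,0],[0.022,0,0],[0.022,0,0],[0.022,0,0],[0.023,0,0],[0.024,0,0]], "claw": [1,1,1,1,1,1,1,1]}'
cat > look.py <<'E'
import sys,cv2
from bench import robot
from h import *
n=sys.argv[1]
a=robot.snapshot("side")["color"][130:330,220:420,::-1]; b=robot.snapshot("scene")["color"][130:330,240:440,::-1]
cv2.imwrite(f"pics/both{n}.png",cv2.resize(np.hstack([a,b]),(800,400),interpolation=cv2.INTER_CUBIC))
o=robot.get_obs();print(o['tool_pos'],o['ee_rot'],'box',np.round(w2b(BOX,o['tool_pos'])*1000,1),o['wrist_force'].round(1),o['width'],o['time'])
E
python3 look.py 7
```

```text
time: 14.9
tool_pos: [0.5712, 0.0127, 0.0415]
ee_rot: [-2.961, -0.0, -0.117]
wrist_force: [0.2, 0.3, -1.8]
width: 0.0192
[0.57151815 0.01199916 0.04168837] [-2.96205573e+00 -7.01345414e-04 -1.18046945e-01] box [[ -6.2 -24.6  41.7]] [ 0.7  0.1 -0.9] 0.019172175268828428 15.0
```

View pics/both7.png

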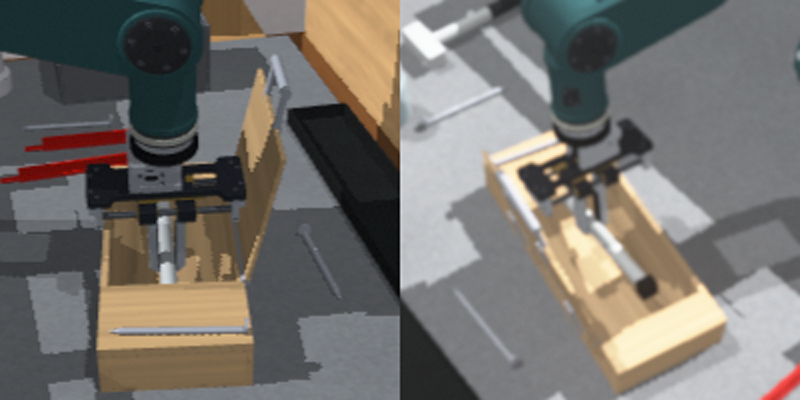

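```bash
python3 - <<'E'
from h import *
from bench import robot
s=robot.snapshot("scene");c=cam(s)
for z in (.021,.05,.077): print(z,proj(c,b2w(BOX,[-.011,.121,z])), (proj(c,b2w(BOX,[-.011,.121,z]))-[240,130])*2+[400,0])
E
```

```text
0.021 [[363.97038595 286.23685886]] [[647.9407719  312.47371772]]
0.05 [[364.70583015 280.83700095]] [[649.4116603  301.67400189]]
0.077 [[365.41419948 275.63593508]] [[650.82839896 291.27187016]]
```

```bash
python3 -m handwheel '{"delta_pos": [[0,-6.2,0.5],[0,-6.2,0.5],[0,-6.2,0.4],[0,-6.3,0.3],[0,-6.3,0.3],[0,-6.3,0.3],[0,-6.3,-0.1],[0,-6.3,-0.3]], "rotation": [[0.001,0,0],[0.001,0,0],[0.002,0,0],[0.002,0,0],[0.002,0,0],[0.002,0,0],[0.005,0,0],[0.007,0,0]], "claw": [1,1,1,1,1,1,1,1]}'
python3 look.py 8
```

```text
time: 16.05
tool_pos: [0.5771, 0.0624, 0.0487]
ee_rot: [-2.94, -0.0, -0.117]
wrist_force: [-0.6, -0.2, -2.8]
width: 0.0193
[0.57719742 0.06240316 0.04884468] [-2.94012651e+00 -3.67466174e-04 -1.16587321e-01] box [[-8.5 26.1 48.8]] [-0.2  0.  -1.8] 0.019320301200859626 16.15
```

View pics/both8.png

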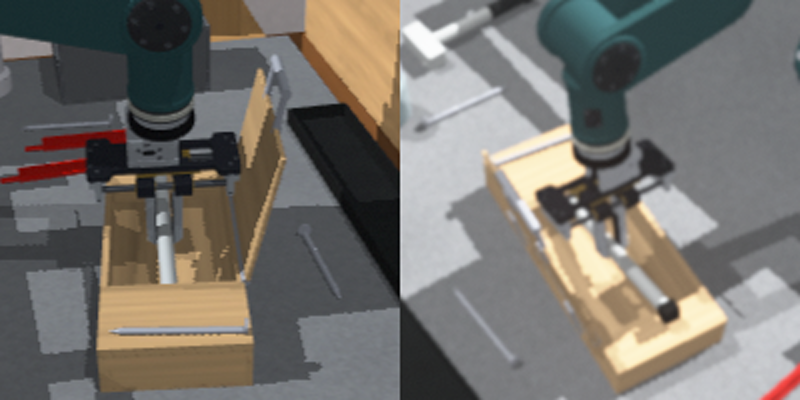

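```bash
python3 -m handwheel '{"delta_pos": [[0,-6.3,-0.3],[0,-6.3,-0.2],[0,-6.3,-1.5],[0,-6.3,-1.8],[0,-6.3,-1.8],[0,-6.3,-2.2],[0,-6.3,0.6],[0,-6.3,0.9]], "rotation": [[0.007,0,0],[0.007,0,0],[0.017,0,0],[0.02,0,0],[0.021,0,0],[0.023,0,0],[0.002,0,0],[0,0,0]], "claw": [1,1,1,1,1,1,1,1]}'
python3 look.py 9; python3 - <<'E'
from bench import robot
import cv2
s=robot.snapshot("wrist"); cv2.imwrite("pics/wrist9.png",s["color"][:,:,::-1])
E
```

```text
time: 17.15
tool_pos: [0.5826, 0.1093, 0.0671]
ee_rot: [-2.843, -0.0, -0.117]
wrist_force: [-0.3, 0.3, -2.1]
width: 0.0195
[0.582596   0.10985733 0.06722729] [-2.84322219e+00 -1.84945905e-04 -1.16016141e-01] box [[-10.6  73.8  67.2]] [ 0.1  0.1 -1.6] 0.01904225988085243 17.25
```

View pics/both9.png

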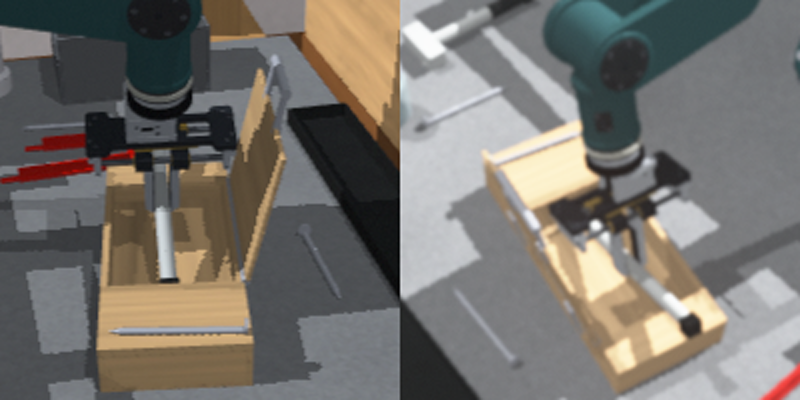

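View pics/wrist9.png

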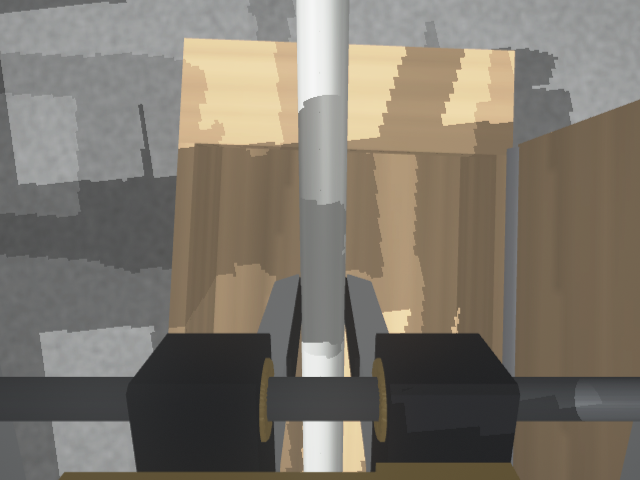

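```bash
python3 -m handwheel '{"delta_pos": [[0,-8,0],[0,-8,0],[0,-3,-9.5],[0,-4.4,-14.3],[0,-4.4,-14.3],[0,-4.4,-14.3],[0,-4.4,-14.3],[0,-4.4,-14.3]], "rotation": [[0,0,0],[0,0,0],[0,0,0],[0,0,0],[0,0,0],[0,0,0],[0,0,0],[0,0,0]], "claw": [1,1,1,1,1,1,1,1]}'
python3 look.py 10
```

```text
time: 18.3
tool_pos: [0.5844, 0.1242, 0.1577]
ee_rot: [-2.843, -0.0, -0.117]
wrist_force: [-0.3, -0.6, -1.3]
width: 0.0194
[0.58570481 0.12432223 0.15937918] [-2.84292521 -0.0046611  -0.11705183] box [[ -9.7  88.6 159.4]] [-0.1  0.5 -1.8] 0.019183180184462186 18.4
```

View pics/both10.png

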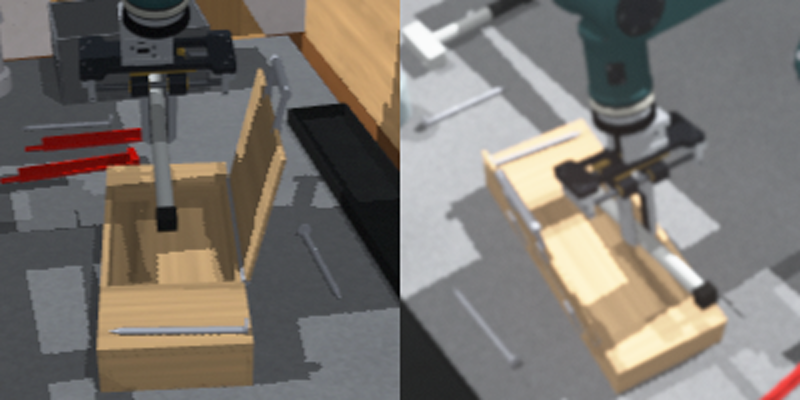

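```bash
python3 -m handwheel '{"delta_pos": [[0,0,0],[0,0,0],[0,0,0],[0,0,0],[0,0,0],[0,0,0],[0,0,0],[0,0,0]], "rotation": [[-0.03,0,0],[-0.05,0,0],[-0.06,0,0],[-0.06,0,0],[-0.06,0,0],[-0.038,0,0],[0,0,0],[0,0,0]], "claw": [1,1,1,1,1,1,1,1]}'
python3 -m handwheel '{"delta_pos": [[0,0,0],[0,0,0],[0,0,0],[0,0,0],[0,0,0],[0,0,0],[0,0,0],[0,0,0]], "rotation": [[0,0,0],[0,0,0],[0,0,0],[0,0,0],[0,0,0],[0,0,0],[0,0,0],[0,0,0]], "claw": [1,1,1,1,1,1,1,1]}'
python3 look.py 11; python3 - <<'E'
from h import *
from bench import robot
import cv2
for n in ("side","scene"):
    s=robot.snapshot(n);c=cam(s); cv2.imwrite(f"pics/{n}11.png",s["color"][:,:,::-1])
    m=robot.get_obs()['tool_pos']+[0,0,.0085]; d=np.array([np.sin(.117),np.cos(.117),0])*.15
    # ends predicted, at several heights
    for sgn in(-1,1):print(n,sgn,[proj(c,m+sgn*d+[0,0,h]).round(0).tolist() for h in(-.03,0,.03)])
E
```

```text
time: 19.4
tool_pos: [0.5842, 0.1242, 0.1562]
ee_rot: [-3.141, 0.001, -0.117]
wrist_force: [-0.5, -0.7, -1.5]
width: 0.0192
time: 20.4
tool_pos: [0.5844, 0.1244, 0.1566]
ee_rot: [-3.141, -0.0, -0.117]
wrist_force: [-0.3, 0.3, -1.4]
width: 0.0189
[0.58438749 0.12431126 0.15653542] [-3.14151648e+00 -5.81832258e-05 -1.16994151e-01] box [[-11.   88.4 156.5]] [ 0.3 -0.4 -2. ] 0.01927496499726428 20.5
side -1 [[[302.0, 239.0]], [[302.0, 228.0]], [[302.0, 216.0]]]
side 1 [[[296.0, 182.0]], [[295.0, 172.0]], [[295.0, 161.0]]]
scene -1 [[[330.0, 215.0]], [[331.0, 208.0]], [[331.0, 201.0]]]
scene 1 [[[394.0, 299.0]], [[396.0, 293.0]], [[397.0, 286.0]]]
```

View pics/side11.png

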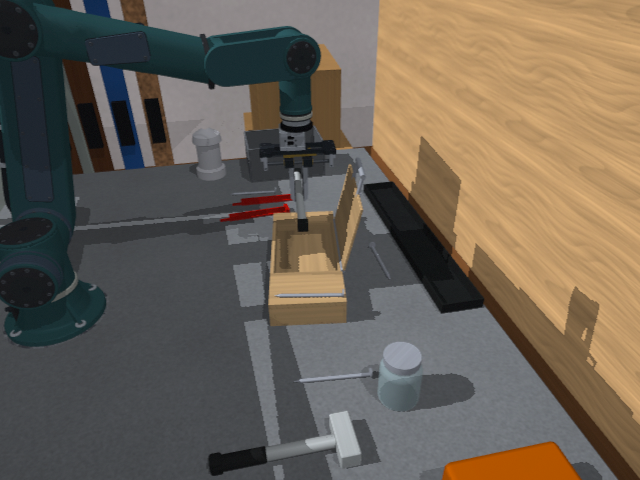

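View pics/scene11.png

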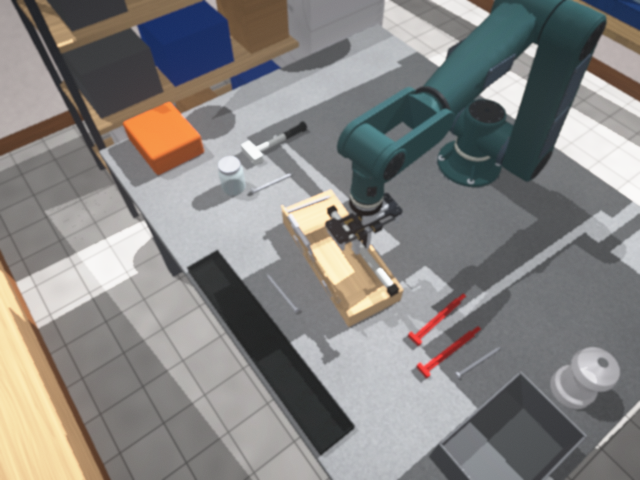

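```bash
python3 - <<'E'
from bench import robot
print(robot.get_obs()['qvel'].round(4))
print(robot.close_job())
E
```

```text
[-0.0001  0.0014 -0.0004  0.0008 -0.0011 -0.0011]
the job is handed in; nothing more can be done
None
```

I opened the lid onto its stop, got the pole out of the box, and handed the job in at about 20.6 s with the pole still in the gripper.

**What I did:**
- I gripped the lid's handle and swung it along its arc to about 1.75 rad, then let it fall back onto its stop.
- I gripped the pole near its middle and slid it 50 mm back under the long cover.
- I tilted its other end up about 10°, drew it out slantwise to about 17°, then lifted it and levelled it.

**Last checks:**
- **Height:** the pole is level with its axis about 165 mm above the shelf, roughly 10 cm above the box top. This comes from the gripper position and agrees with the end caps seen in the pictures.
- **Grip:** the finger opening is 19 mm on the 20 mm tube, and the wrist shows about 1.4–2 N, in line with the pole's weight.
- **Stillness:** joint speeds are about 0.001 rad/s.
- **Surroundings:** the lid is still open. The pegs, hammer and jar look unmoved in the side and scene pictures; I did not measure their positions.

No check failed. The only disagreement was small: the pole caps sit 2–3 pixels from where I predicted in the scene camera, within calibration error. While I held the handle, sideways force readings reached about 10 N and fell off once I eased the path.

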